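# Half-light check on a detector's optics module

## Robot

A 6-joint arm with a two-finger parallel gripper is mounted at the origin on the work surface. World frame = base frame: x ahead of the robot, y to its left, z up, the work surface at z = 0. Lengths are in m, angles in rad, forces in N, time in s.
With the tool pointing down it reaches from about 0.35 to 0.85 m from the base axis. Payload 8.1 kg.
Tool frame: the origin (TCP) lies at the very end of the fingers, on their centre line; the grasp point (between the pads) lies 19 mm behind it; z points along the fingers, y is the line along which they close (so a half turn about z gives the same grasp; the last joint's range is limited). The gripper opens to 93 mm and grips with 3 to 60 N. Pads are 15 mm wide; open, the fingers measure 128 mm over their backs; the gripper's body (75 mm by 188 mm) begins 65 mm behind the grasp point.
Start: joints at [1.198, 0.13, 1.488, -0, 1.523, -0.085], TCP at [0.17, 0.575, 0.219] pointing down, gripper open.
Joint ranges: [-2.96, 2.96], [-0.89, 2.26], [0.02, 2.5], [-1.34, 4.48], [0, 2.73], [-2.66, 2.66]. Speed limits (rad/s): [2.39, 2.39, 2.79, 3.14, 3.14, 3.14].

## Interface

Orientations are given as a rotation vector (axis times angle).
In Python, from plant import monitor, eyes, ticket gives the robot as it stands.
- The arm moves only by the tool arm_command, never from a script. Its argument "deltas" is a list that holds one entry, the list of rows, each a list of 6 numbers: the shift along the world's x, y, z in cm, then the turn, a rotation vector about the world's x, y, z in degrees. In form: [[[tx, ty, tz, rx, ry, rz], ...]]. A call has 1 to 12 rows; each row shifts and turns the commanded pose from where the row before left it; what a row does not reach is not made up. A row lasts 1/12 s, in which the tool goes at most 41.7 mm and 7.16 degrees, less where a joint would pass 70% of its speed; a pose out of reach is approached as far as the arm can. A call is refused whole if a number of a shift passes 4.17 or a number of a turn 7.16, either way. A call with a gripper value outside its range is refused whole. "gripper" is the opening, from -1 (shut) to 1 (fully open), set as the call begins (left out, the last holds). The fingers move at their own pace and stop on an object; "squeeze" is the grip in N (left out, the last holds). Time passes only in rows, so rows that do not move let the fingers close. It gives the time, the measured TCP pose, the force, the opening and the grip force at its end, in the units of the state.
- monitor.read_state(): the state, without advancing time (a new reading comes with each control period).
- eyes.read_camera(name): name is "scene" or "top" or "wrist"; returns the picture (400x640x3 uint8, blue, green, red); there is no depth.
- eyes.camera_model(name): a dict with "fx", "fy", "cx", "cy" (pixels), "rvec" (rotation vector, rad) and "tvec" (3), from world to camera coordinates, as OpenCV has them. Camera axes: x right, y down, z forward; pixel columns grow to the right and rows downward; lengths in m; the calibration is good to about 2 mm. The wrist camera is an equidistant fisheye: a pixel r from the principal point sees the ray r / f radians off the axis. A picture is of the moment at which its call begins: read the wrist's pose just before it. camera_model takes no time and is no camera call; for the wrist camera it gives the pose at the moment of the call.
- ticket.close_job(): hands the job in; it is judged then, once.
The state is a dict: "t": time; "q": joint angles; "dq": joint speeds; "joint_torque": joint torques, N m; "tool_pos": TCP position; "orientation": TCP orientation; "force": force on the tool from outside, world axes, zero at the start; "wrist_torque": the same for the moment, N m; "opening": finger opening in m; "gripper_force": force on a finger pad.
Only numpy, scipy, OpenCV 4.12 (cv2) and the standard library are available. Lean on these libraries where they do the work, as an engineer would, in place of code of your own. Each camera call takes 0.05 s, during which the arm holds its last target. There are 200 camera calls.

## Task

On the detector's low optics module, first turn the filter barrel until its nose faces the index mark on the deck, while the shutter is still shut. Then take the shutter's upright tab with the fingers, slide the shutter against its spring to half travel, where the tab is level with the long middle tick, and finish while holding it there: do not let go. Never open the shutter past three quarters of its travel, and leave the vials, ring, tools and vessels where they are.

Things in the scene. Friction and masses are not known exactly. Their poses are not given: they have to be found in the camera images.
- module: fixed white instrument box with bare aluminium deck, 170 (x) x 270 (y) x 60 high; place and yaw vary. Origin: centre of its underside, z up; x points away from the front with the black key strip, the way the shutter opens; y runs along its length from shutter to barrel. Barrel axis at module (0, 75) mm; shutter travels parallel to x at module y = -70 mm.
- barrel (a joint): angle of the filter barrel about its vertical axis, rad, positive anticlockwise from above. At 0 its nose faces the index mark (module -y); it starts 0.5 to 1.3 off, always positive (nose swung towards module +x), so turn it back clockwise. Stops at -1.6 and 1.6. Light friction (about 0.06 N m); it stays where left.
- barrel_grip (a point): centre of the top of the barrel's grip bar, on the barrel's axis, 106 mm above the bench. The barrel is a grey disc, 60 dia x 18 high, on the deck; on it an upright black grip bar 14 thick, 44 long, rising 28 above the disc. The bar runs along the nose direction; grip it from above across its 14 mm thickness.
- nose (a point): tip of the nose: a small black finger 8 wide and 8 high that sticks out of one end of the grip bar, level with its foot, 38 mm from the barrel's axis and 82 mm above the bench. It turns with the barrel.
- mark (a point): the index mark: a dark steel rib on the deck, 20 long x 8 wide x 3 high, pointing at the barrel's axis; its centre is 50 mm from that axis on the side towards the shutter (module -y). This point is the centre of its top.
- shutter (a joint): travel of the sprung shutter, m: 0 shut (towards the module's front), grows as it slides along module +x, stop at 0.060, half travel at 0.030. The return spring pushes it shut with about 2 N at 0, 6.3 N at half and 10.5 N at the stop, plus about 0.4 N friction; let go, it slides shut.
- tab_top (a point): centre of the top of the shutter's upright black tab, 105 mm above the bench; axes as the module's. Tab: 10 thick (module x, the travel), 28 wide (y), 40 high, on the middle of the 64 x 48 x 4 steel shutter plate, whose top is 5 mm above the deck. Grip it from above on its two 28 mm wide faces. Rails 8 mm high stand 27 to 33 mm to either side of its middle.
- half_tick (a point): point on the shutter's line of travel, 64 mm above the bench, level with the long middle tick (22 mm long; the two end ticks, 30 mm before and after it, are 10 mm long) that lies flat on the deck beside the rail on the barrel's side. The tab's middle is over this point at half travel.
- vial_a: small amber glass vial with black cap, 20 dia x 40 tall; stands on the module's deck. Origin: centre of its underside. Leave it alone.
- vial_b: a second vial like vial_a, on the deck at the far corner on the barrel's side. Leave it alone.
- collar: plain steel ring, 28 outer dia, 10 high, lying on the deck near its front edge. Origin: centre of its underside. Leave it alone.
- driver: screwdriver, 160 long, lying flat on the bench to the robot's left. Leave it alone.
- wrench: steel wrench, 140 long, lying flat on the bench to the robot's right. Leave it alone.
- solvent: glass bottle, 70 dia x 150 tall, standing on the left. Origin: centre of its underside. Leave it alone.
- amber_jar: amber jar, 60 dia x 85 tall, standing on the right. Origin: centre of its underside. Leave it alone.
- beaker: glass beaker, 64 dia x 80 tall, standing on the left. Origin: centre of its underside. Leave it alone.

How it is judged:
By the outcome, as a careful person would: the job done as asked, in the order asked, and still so for the second after the job is handed in, while the arm keeps its last pose, push and grip.
It also fails if it takes over 42 s, if anything falls off the work surface, if the arm or the gripper's body presses on something with over 40 N, if the wrist force passes 120 N, or if a joint passes its speed limit or range.

## Working session

There is one attempt and no reset: what is moved stays moved. The work goes in short steps, Python scripts to look and compute and a tool call to move; the robot and the scene stay as the last step left them, time stands still between calls to the robot, and variables do not carry over. Pictures are saved under pics/ and viewed, at most 10 in all, crops included, and the job is handed in when it is done.

Besides the shell and the picture viewer there is one more tool, called after "Call:" as name(argument=value, ...), one argument or row to a line, values as JSON. arm_command: Moves the arm, as the interface text tells. Its arguments: {"type":"object","properties":{"deltas":{"type":"array"},"gripper":{"type":"number"},"squeeze":{"type":"number"}},"required":["deltas"]}

```bash
mkdir -p pics; ls
python3 - <<'E'
from plant import monitor, eyes
import cv2, numpy as np
s=monitor.read_state(); print(s)
for n in("scene","top","wrist"):
    print(n,eyes.camera_model(n)); cv2.imwrite(f"pics/{n}0.png",eyes.read_camera(n))
a=cv2.imread("pics/scene0.png");b=cv2.imread("pics/top0.png")
E
```

```text
pics
{'t': 0.0, 'q': array([ 1.19760013e+00,  1.31140959e-01,  1.48926873e+00,  1.01327819e-05,
        1.52298313e+00, -8.54133993e-02]), 'dq': array([ 0.0018781 ,  0.00100343, -0.00039207, -0.00059113, -0.00286064,
        0.00049112]), 'joint_torque': array([-5.36686439e-04, -5.59826517e+01, -4.91767931e+01,  7.68032949e-02,
        3.47847235e-02, -1.85806493e-04]), 'tool_pos': array([0.17007421, 0.57480807, 0.2176053 ]), 'orientation': array([-4.50430362e-01, -3.10870980e+00,  2.74969947e-03]), 'force': array([-0.49875848,  0.04117572,  0.11273284]), 'wrist_torque': array([-0.04838925,  0.01972117,  0.03609553]), 'gripper_force': 0.0, 'opening': 0.09276479571689068}
scene {'fx': 410.6011071505606, 'fy': 410.6011071505606, 'cx': 318.96696471872707, 'cy': 201.15815816765127, 'rvec': array([ 1.04437076,  2.48096801, -0.97329486]), 'tvec': array([ 0.34680025, -0.21444537,  1.43901588])}
top {'fx': 421.17478168162546, 'fy': 421.17478168162546, 'cx': 321.75906100087224, 'cy': 204.48604412793583, 'rvec': array([ 2.18740354, -2.20421402,  0.08442621]), 'tvec': array([0.01026301, 0.48488616, 1.44162844])}
wrist {'fx': 309.70691628693146, 'fy': 309.70691628693146, 'cx': 315.33006240727804, 'cy': 199.78779198993388, 'rvec': array([-2.35426906, -1.75760377, -0.21426839]), 'tvec': array([-0.60129282, -0.02619328,  0.3882297 ])}
```

View pics/top0.png

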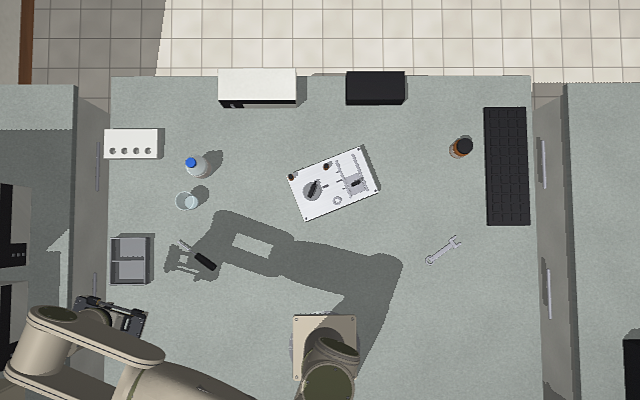

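View pics/scene0.png

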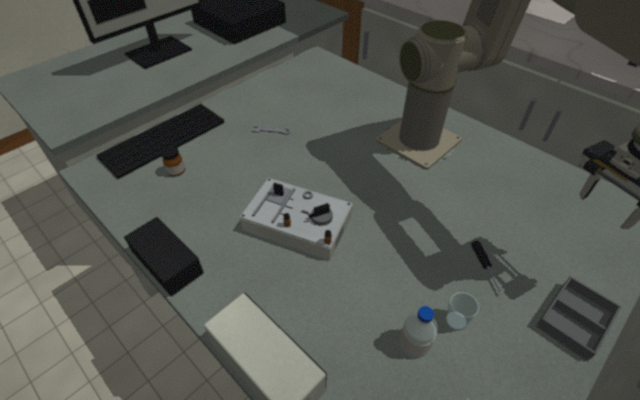

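The top view shows the module at about (335,183): barrel near (314,188), tab near (356,183). In the scene view they are at about (320,212) and (278,190). I'll enlarge both.

Run:
```python
import cv2, numpy as np
a=cv2.imread("pics/top0.png")[135:235,275:395];b=cv2.imread("pics/scene0.png")[165:265,235:355]
f=lambda i:cv2.resize(i,None,fx=6,fy=6,interpolation=cv2.INTER_CUBIC)[:600]
cv2.imwrite("pics/topc.png",f(a));cv2.imwrite("pics/scenec.png",f(b))
```

```text
(no output)
```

View pics/topc.png

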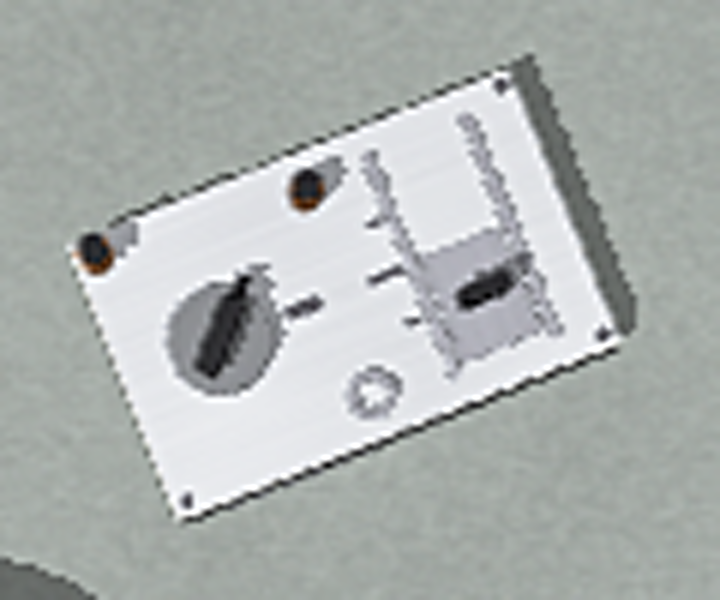

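View pics/scenec.png

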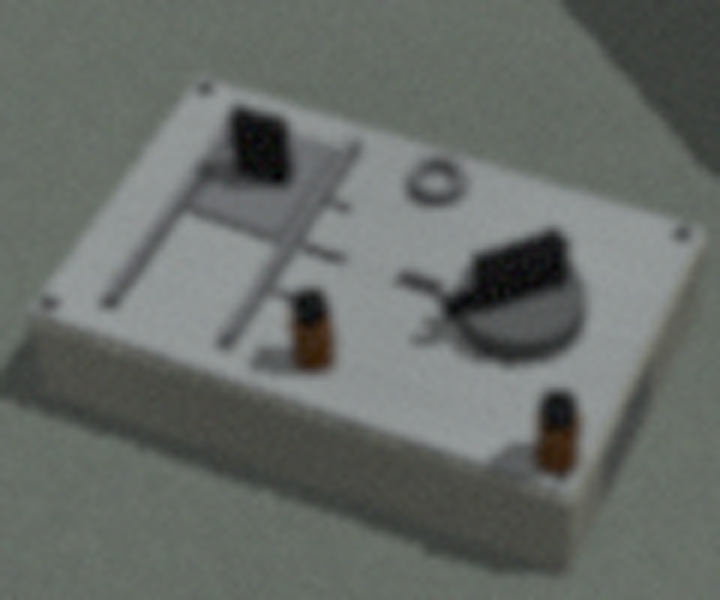

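Top crop: deck corners at (512,70), (72,248), (182,518), (620,345); barrel bar at about (226,328); tab at about (485,288); mark (303,305); middle tick (385,273). Scene crop: deck corners at (200,80), (705,232), (570,497), (32,318); tab top (262,118); bar top (518,248). Next I triangulate and fit the module pose.

```bash
cat > h.py <<'E'
import cv2, numpy as np
from plant import monitor, eyes
from scipy.optimize import least_squares
def P(n):
    m=eyes.camera_model(n);K=np.array([[m['fx'],0,m['cx']],[0,m['fy'],m['cy']],[0,0,1]])
    return K,m['rvec'],m['tvec']
def proj(n,X):
    K,r,t=P(n);return cv2.projectPoints(np.atleast_2d(np.float64(X)),r,t,K,None)[0][:,0]
def tri(a,b):
    M=[]
    for n in('top','scene'):
        K,r,t=P(n);M.append(K@np.c_[cv2.Rodrigues(r)[0],t])
    X=cv2.triangulatePoints(*M,np.float64(a).reshape(2,1),np.float64(b).reshape(2,1))[:,0];return X[:3]/X[3]
E
cat > fit.py <<'E'
from h import *
o={'top':np.array([275,135]),'scene':np.array([235,165])}
f=lambda n,p:(np.array(p)+.5)/6-.5+o[n]
D={ # name: module xyz(mm), top crop, scene crop
'c_fs':((-85,-135,60),(620,345),(200,80)),'c_bs':((85,-135,60),(512,70),(32,318)),
'c_bb':((85,135,60),(72,248),(570,497)),'c_fb':((-85,135,60),(182,518),(705,232)),
'mark':((0,25,63),(303,305),(419,283)),'tick':(None,(385,273),(325,253)),
'tab':(None,(485,287),(262,118)),'bar':(None,(226,326),(518,248)),'nose':(None,(246,281),(452,302))}
for k,(m,a,b) in D.items(): print(k,(tri(f('top',a),f('scene',b))*1000).round(1))
def world(p,m):
    c,s=np.cos(p[3]),np.sin(p[3]);m=np.atleast_2d(m)/1000
    return np.c_[p[0]+c*m[:,0]-s*m[:,1],p[1]+s*m[:,0]+c*m[:,1],p[2]+m[:,2]]
K=[k for k in D if D[k][0]]
def res(p):
    W=world(p,[D[k][0] for k in K])
    return np.concatenate([(proj(n,W)-[f(n,D[k][i]) for k in K]).ravel() for n,i in(('top',1),('scene',2))])
r=least_squares(res,[.63,0,0,.4]);p=r.x
print('pose',p.round(4),'deg',np.degrees(p[3]).round(2),'px res',r.fun.round(1))
for nm,m in(('tab0',(-30,-70,105)),('half',(0,-70,105)),('bar',(0,75,106)),('mark',(0,25,63))): print(nm,(world(p,m)*1000).round(1))
for d in(-30,-25,-20,-35):
  w=world(p,(d,-70,105));print(d,[(proj(n,w)[0]-o[n]+.5)*6-.5 for n in o])
E
python3 fit.py
```

```text
c_fs [ 524.2 -184.    54.5]
c_bs [ 680.3 -124.3   51.3]
c_bb [581.  124.4  52.4]
c_fb [427.4  64.3  55.5]
mark [546.5  -4.9  61.2]
tick [563.9 -50.6  60.3]
tab [ 551.1 -103.1  103.3]
bar [529.3  39.3 105.9]
nose [557.3  27.4  82.9]
pose [ 0.5534 -0.03   -0.0065  0.375 ] deg 21.49 px res [ 1.1 -0.2  0.  -0.5 -0.5 -0.8 -0.1  0.8  0.6  0.7  0.1 -0.2 -0.8 -0.2
  0.6  0.8  0.4  0.   0.4  0.3]
tab0 [[ 551.1 -106.2   98.5]]
half [[579.  -95.2  98.5]]
bar [[525.9  39.8  99.5]]
mark [[544.2  -6.8  56.5]]
-30 [array([490.5374893 , 287.38616542]), array([259.66070623, 122.20777274])]
-25 [array([487.07504186, 278.93311347]), array([254.80806706, 129.2101728 ])]
-20 [array([483.61394114, 270.48334935]), array([249.92900991, 136.25069424])]
-35 [array([494.00128424, 295.84250711]), array([264.4871414 , 115.24318529])]
```

The triangulated heights agree with the text: tab 103, bar 106, nose 83, mark 61 mm. Barrel angle is about 45° and module yaw about 21.5°. Next I move over the barrel.

Call:
arm_command(
  deltas=[
    [[1.79, -2.67, 0, 0, 0, -0.34], [1.79, -2.67, 0, 0, 0, -0.34], [1.79, -2.67, 0, 0, 0, -0.34], [1.79, -2.67, 0, 0, 0, -0.34], [1.79, -2.67, 0, 0, 0, -0.34], [1.79, -2.67, 0, 0, 0, -0.34], [1.79, -2.67, 0, 0, 0, -0.34], [1.79, -2.67, 0, 0, 0, -0.34], [1.79, -2.67, 0, 0, 0, -0.34], [1.79, -2.67, 0, 0, 0, -0.34]],
  ],
  gripper=0.0,
  squeeze=20,
)

```text
t: 0.98
tool_pos: [0.3497, 0.3069, 0.2185]
orientation: [-0.543, -3.094, 0.0]
force: [1.0, 0.7, -0.1]
opening: 0.0466
gripper_force: 0.0
```

Call:
arm_command(
  deltas=[
    [[1.79, -2.67, 0, 0, 0, -0.34], [1.79, -2.67, 0, 0, 0, -0.34], [1.79, -2.67, 0, 0, 0, -0.34], [1.79, -2.67, 0, 0, 0, -0.34], [1.79, -2.67, 0, 0, 0, -0.34], [1.79, -2.67, 0, 0, 0, -0.34], [1.79, -2.67, 0, 0, 0, -0.34], [1.79, -2.67, 0, 0, 0, -0.34], [1.79, -2.67, 0, 0, 0, -0.34], [1.79, -2.67, 0, 0, 0, -0.34], [0, 0, 0, 0, 0, 0], [0, 0, 0, 0, 0, 0]],
  ],
)

```text
t: 1.98
tool_pos: [0.5285, 0.0399, 0.218]
orientation: [-0.638, -3.075, 0.0]
force: [-1.1, -0.5, -0.2]
opening: 0.0466
gripper_force: 0.0
```

Run:
```python
from h import *
import json
m=eyes.camera_model('wrist');im=eyes.read_camera('wrist');cv2.imwrite('pics/w1.png',im)
json.dump({k:(v.tolist() if hasattr(v,'tolist') else v) for k,v in m.items()},open('w1.json','w'))
s=monitor.read_state();print(s['t'],s['tool_pos'],s['orientation'],s['opening'],s['q'])
R=cv2.Rodrigues(m['rvec'])[0];print('cam',-R.T@m['tvec'])
```

```text
2.0333 [0.52801739 0.04104179 0.21811694] [-6.36033459e-01 -3.07521402e+00 -2.18805473e-04] 0.04648498057090911 [-1.95219277e-02 -5.89561899e-02  1.68303491e+00  3.74672551e-04
  1.51875978e+00 -1.18243780e+00]
cam [0.46680229 0.06865618 0.38289909]
```

View pics/w1.png

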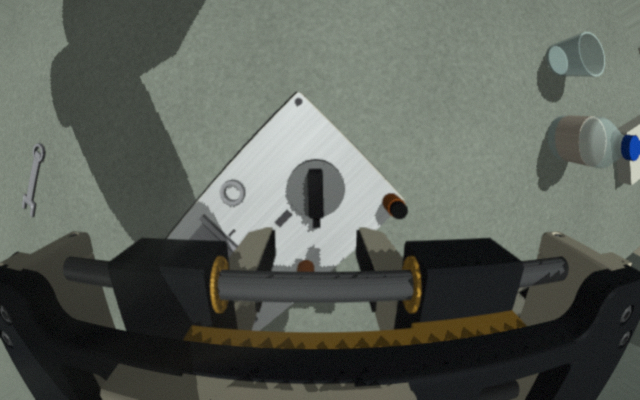

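The wrist view shows the disc centred at about (315,189), the bar from (315,170) to about (317,220), the mark at (283,217) and the collar at (232,192). I'll enlarge it and overlay the model prediction.

```bash
cat >> h.py <<'E'
def wray(m,uv):
    d=np.array(uv,float)-[m['cx'],m['cy']];r=np.hypot(*d);th=r/m['fx']
    v=np.array([*(d/r*np.sin(th)),np.cos(th)]);R=cv2.Rodrigues(np.float64(m['rvec']))[0]
    return -R.T@np.array(m['tvec']),R.T@v
def wz(m,uv,z):
    c,d=wray(m,uv);return c+d*(z-c[2])/d[2]
E
python3 - <<'E'
from h import *
import json
m=json.load(open('w1.json'))
im=cv2.imread('pics/w1.png')[85:265,160:420];cv2.imwrite('pics/w1c.png',cv2.resize(im,None,fx=3,fy=3,interpolation=cv2.INTER_CUBIC))
for n,uv,z in(('disc',(315.5,189),.078),('mark',(283,217),.063),('collar',(232,192),.070),('corner',(297,93),.06)):print(n,wz(m,uv,z)*1000)
E
```

```text
disc [525.90800514  43.29049512  78.        ]
mark [543.16380225  -2.59852604  63.        ]
collar [494.90441807 -39.73215602  70.        ]
corner [428.88784874  64.70789202  60.        ]
```

View pics/w1c.png

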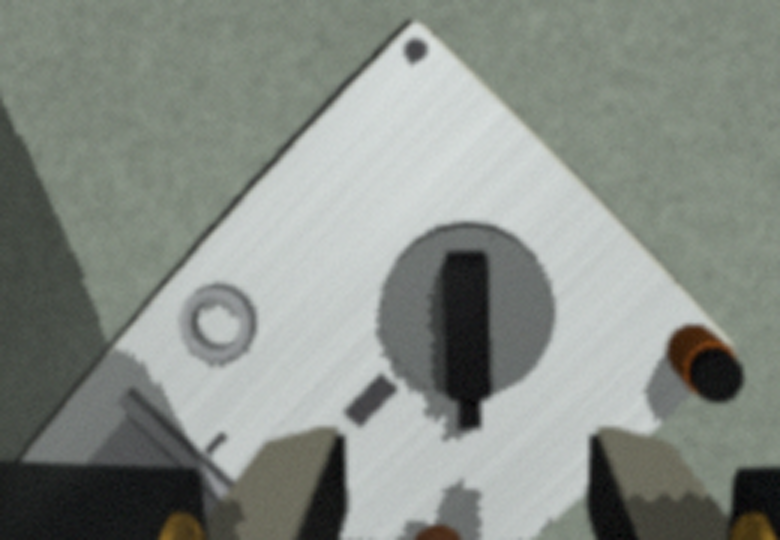

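Run:
```python
from h import *
import json
m=json.load(open('w1.json'))
g=lambda u,v,z:wz(m,((u+.5)/3-.5+160,(v+.5)/3-.5+85),z)*1000
disc=g(467,310,.078);mark=g(370,400,.063);nose=g(469,427,.084)
b0=g(467,253,.106);b1=g(468,400,.106)
tl=g(445,330,.106);tr=g(489,330,.106)
for n in'disc mark nose b0 b1 tl tr'.split():print(n,eval(n).round(1))
print('bar mid',(b0+b1)/2,'width',np.linalg.norm(tl-tr),'mid',(tl+tr)/2, np.linalg.norm(b1-b0))
an=lambda a,b:np.degrees(np.arctan2(*(b-a)[1::-1]))
print('dist mark',np.linalg.norm((mark-disc)[:2]),'nose',np.linalg.norm((nose-disc)[:2]))
print('angles: bar',an(b0,b1),'nose',an(disc,nose),'mark',an(disc,mark))
```

```text
disc [524.9  43.5  78. ]
mark [544.2  -3.1  63. ]
nose [561.2  28.5  84. ]
b0 [503.5  52.8 106. ]
b1 [546.   34.7 106. ]
tl [522.6  37.2 106. ]
tr [528.   49.5 106. ]
bar mid [524.72755752  43.77859305 106.        ] width 13.45766344081267 mid [525.29152672  43.3635848  106.        ] 46.16261536457328
dist mark 50.46171956966804 nose 39.29538591911158
angles: bar -23.096134265017053 nose -22.496100816926795 mark -67.52098998367947
```

The measurements agree with each other: the barrel axis is near (526,42) and the nose is about 45° off. The grip is aligned with the bar, so I descend and close.

Call:
arm_command(
  deltas=[
    [[-0.1, 0.1, -1.5, 0, 0, 0], [0, 0, -1.5, 0, 0, 0], [0, 0, -1.5, 0, 0, 0], [0, 0, -1.5, 0, 0, 0], [0, 0, -1.5, 0, 0, 0], [0, 0, -1.5, 0, 0, 0], [0, 0, -1.5, 0, 0, 0], [0, 0, -1.2, 0, 0, 0], [0, 0, -1.0, 0, 0, 0], [0, 0, -0.7, 0, 0, 0], [0, 0, 0, 0, 0, 0], [0, 0, 0, 0, 0, 0]],
  ],
)

```text
t: 3.03
tool_pos: [0.5272, 0.0426, 0.0847]
orientation: [-0.634, -3.077, 0.0]
force: [-0.4, -0.2, 0.2]
opening: 0.0466
gripper_force: 0.0
```

Call:
arm_command(
  deltas=[
    [[0, 0, 0, 0, 0, 0], [0, 0, 0, 0, 0, 0], [0, 0, 0, 0, 0, 0], [0, 0, 0, 0, 0, 0], [0, 0, 0, 0, 0, 0], [0, 0, 0, 0, 0, 0], [0, 0, 0, 0, 0, 0], [0, 0, 0, 0, 0, 0]],
  ],
  gripper=-1,
  squeeze=20,
)

```text
t: 3.7
tool_pos: [0.5268, 0.0408, 0.0849]
orientation: [-0.635, -3.076, 0.004]
force: [-4.3, -7.1, 3.9]
opening: 0.0139
gripper_force: 20.0
```

The bar is held (13.9 mm opening). I recentre slightly to relieve the side force and turn 45° clockwise.

Call:
arm_command(
  deltas=[
    [[-0.05, -0.15, 0, 0, 0, 0], [0, 0, 0, 0, 0, -5], [0, 0, 0, 0, 0, -5], [0, 0, 0, 0, 0, -5], [0, 0, 0, 0, 0, -5], [0, 0, 0, 0, 0, -5], [0, 0, 0, 0, 0, -5], [0, 0, 0, 0, 0, -5], [0, 0, 0, 0, 0, -5], [0, 0, 0, 0, 0, -5], [0, 0, 0, 0, 0, 0], [0, 0, 0, 0, 0, 0]],
  ],
)

```text
t: 4.7
tool_pos: [0.527, 0.0409, 0.085]
orientation: [1.76, 2.602, 0.001]
force: [0.3, -0.1, 2.8]
opening: 0.0136
gripper_force: 20.0
```

Run:
```python
from h import *
import json
m=eyes.camera_model('wrist');im=eyes.read_camera('wrist')
json.dump({k:(v.tolist() if hasattr(v,'tolist') else v) for k,v in m.items()},open('w2.json','w'))
cv2.imwrite('pics/w2.png',im)
s=monitor.read_state();print(s['t'],s['tool_pos'],s['force'],s['wrist_torque'])
R=cv2.Rodrigues(s['orientation'])[0];print('closing deg',np.degrees(np.arctan2(R[1,1],R[0,1])),R[:,2])
```

```text
4.75 [0.52704187 0.04093052 0.08497556] [0.13253527 1.25055098 3.30075719] [ 0.07021906  0.17886418 -0.04610297]
closing deg 21.886702916142426 [ 5.57301415e-04  1.97455604e-04 -9.99999825e-01]
```

Axis force is almost zero and the bar now points at -68.1° (mark at -67.5° to -68.5°). I release, rise and check.

Call:
arm_command(
  deltas=[
    [[0, 0, 0, 0, 0, 0], [0, 0, 0, 0, 0, 0], [0, 0, 0, 0, 0, 0], [0, 0, 0, 0, 0, 0], [0, 0, 1.5, 0, 0, 0], [0, 0, 2.5, 0, 0, 0], [0, 0, 2.5, 0, 0, 0], [0, 0, 2.5, 0, 0, 0], [0, 0, 2.5, 0, 0, 0], [0, 0, 2, 0, 0, 0], [0, 0, 0, 0, 0, 0], [0, 0, 0, 0, 0, 0]],
  ],
  gripper=0.0,
)

```text
t: 5.75
tool_pos: [0.5277, 0.0408, 0.2208]
orientation: [1.762, 2.598, 0.002]
force: [-0.3, -0.5, 0.1]
opening: 0.0467
gripper_force: 0.0
```

Run:
```python
from h import *
import json
m=eyes.camera_model('wrist');im=eyes.read_camera('wrist')
json.dump({k:(v.tolist() if hasattr(v,'tolist') else v) for k,v in m.items()},open('w3.json','w'))
s=monitor.read_state();print(s['t'],s['tool_pos'],s['opening'])
cv2.imwrite('pics/w3c.png',cv2.resize(im[85:275,160:420],None,fx=3,fy=3,interpolation=cv2.INTER_CUBIC))
```

```text
5.8 [0.52674367 0.04082529 0.21913469] 0.046085275521348876
```

View pics/w3c.png

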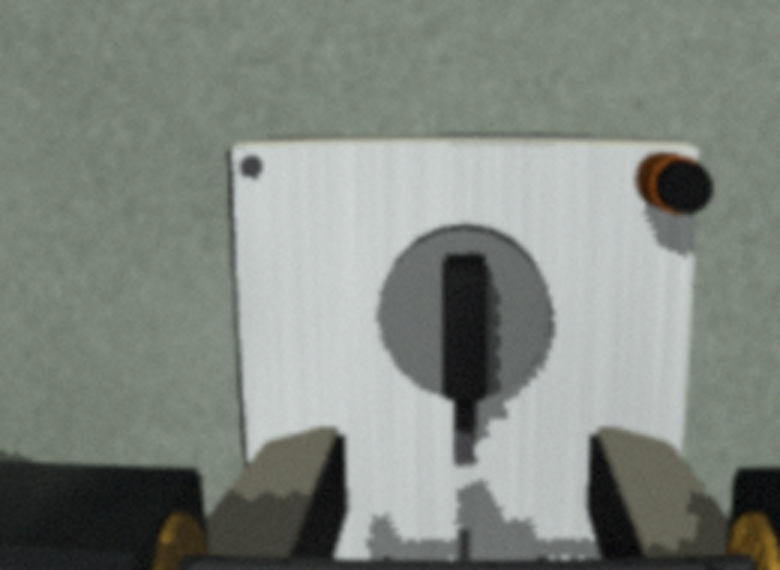

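The barrel is aligned: bar, nose and mark lie on one line at crop column about 465. The tab is expected at (552,-105), with three estimates agreeing within 3 mm. I move over it and descend.

Call:
arm_command(
  deltas=[
    [[0.36, -2.08, 0, 0, 0, 0], [0.36, -2.08, 0, 0, 0, 0], [0.36, -2.08, 0, 0, 0, 0], [0.36, -2.08, 0, 0, 0, 0], [0.36, -2.08, 0, 0, 0, 0], [0.36, -2.08, 0, 0, 0, 0], [0.36, -2.08, 0, 0, 0, 0], [0, 0, 0, 0, 0, 0], [0, 0, -1.5, 0, 0, 0], [0, 0, -2, 0, 0, 0], [0, 0, -2, 0, 0, 0], [0, 0, -2, 0, 0, 0]],
  ],
)

```text
t: 6.8
tool_pos: [0.5509, -0.104, 0.1419]
orientation: [-1.762, -2.598, 0.001]
force: [-0.0, -0.2, -0.1]
opening: 0.0467
gripper_force: 0.0
```

Call:
arm_command(
  deltas=[
    [[0, 0, -1.5, 0, 0, 0], [0, 0, -1.5, 0, 0, 0], [0, 0, -1.5, 0, 0, 0], [0, 0, -1.5, 0, 0, 0], [0, 0, -0.9, 0, 0, 0], [0, 0, 0, 0, 0, 0], [0, 0, 0, 0, 0, 0]],
  ],
)

```text
t: 7.38
tool_pos: [0.5509, -0.1042, 0.0745]
orientation: [-1.762, -2.598, 0.001]
force: [0.2, -0.2, -0.4]
opening: 0.0462
gripper_force: 0.0
```

Call:
arm_command(
  deltas=[
    [[0, 0, 0, 0, 0, 0], [0, 0, 0, 0, 0, 0], [0, 0, 0, 0, 0, 0], [0, 0, 0, 0, 0, 0], [0, 0, 0, 0, 0, 0], [0, 0, 0, 0, 0, 0], [0, 0, 0, 0, 0, 0], [0, 0, 0, 0, 0, 0]],
  ],
  gripper=-1,
  squeeze=30,
)

```text
t: 8.05
tool_pos: [0.5523, -0.1048, 0.0759]
orientation: [1.763, 2.599, 0.001]
force: [2.1, 0.5, 0.8]
opening: 0.0102
gripper_force: 30.0
```

The tab is held (10.2 mm opening) with the shutter shut at (552.3,-104.8). I slide 30 mm along module +x, towards (580.2,-93.7).

Call:
arm_command(
  deltas=[
    [[0.35, 0.14, 0, 0, 0, 0], [0.35, 0.14, 0, 0, 0, 0], [0.35, 0.14, 0, 0, 0, 0], [0.35, 0.14, 0, 0, 0, 0], [0.35, 0.14, 0, 0, 0, 0], [0.35, 0.14, 0, 0, 0, 0], [0.35, 0.14, 0, 0, 0, 0], [0.35, 0.14, 0, 0, 0, 0], [0, 0, 0, 0, 0, 0], [0, 0, 0, 0, 0, 0], [0, 0, 0, 0, 0, 0], [0, 0, 0, 0, 0, 0]],
  ],
)

```text
t: 9.05
tool_pos: [0.5798, -0.0939, 0.0759]
orientation: [-1.763, -2.6, 0.002]
force: [-6.0, -1.4, 6.3]
opening: 0.0099
gripper_force: 30.0
```

Run:
```python
from h import *
s=monitor.read_state();print(s['t'],s['tool_pos'],s['force'],s['opening'],s['gripper_force'])
a=eyes.read_camera('scene')[165:265,235:355];b=eyes.read_camera('top')[135:235,275:395]
f=lambda i:cv2.resize(i,None,fx=6,fy=6,interpolation=cv2.INTER_CUBIC)
cv2.imwrite('pics/s4.png',f(a));cv2.imwrite('pics/t4.png',f(b))
```

```text
9.05 [ 0.5798341  -0.09392292  0.0759119 ] [-6.00195667 -1.4493042   6.27310105] 0.00990444291878548 30.001240074634552
```

View pics/s4.png

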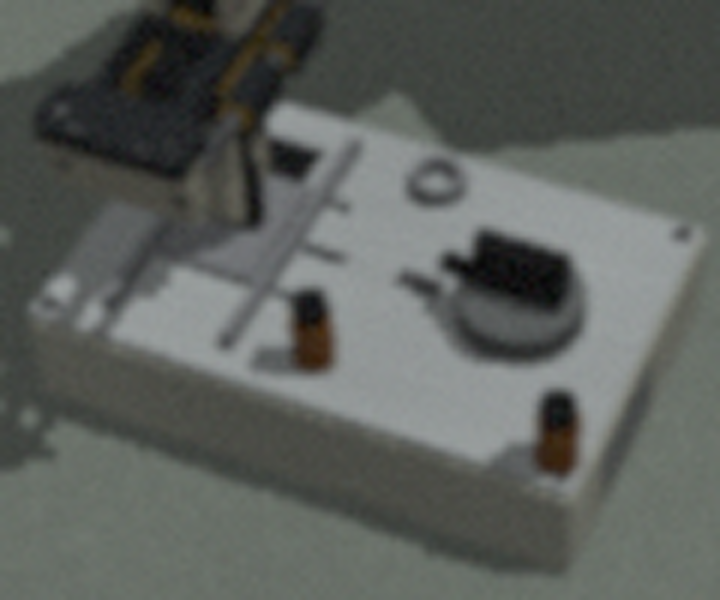

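The scene view shows the shutter plate slid along its rails by about half, its edge moving from crop (285,240) to about (265,285). The vials and ring are in place and the nose points at the mark. Travel is 29.6 mm and the force 6.2 N, both as expected at half. One small trim, then a hold.

Call:
arm_command(
  deltas=[
    [[0.03, 0.01, 0, 0, 0, 0], [0, 0, 0, 0, 0, 0], [0, 0, 0, 0, 0, 0], [0, 0, 0, 0, 0, 0], [0, 0, 0, 0, 0, 0], [0, 0, 0, 0, 0, 0], [0, 0, 0, 0, 0, 0], [0, 0, 0, 0, 0, 0], [0, 0, 0, 0, 0, 0], [0, 0, 0, 0, 0, 0], [0, 0, 0, 0, 0, 0], [0, 0, 0, 0, 0, 0]],
  ],
)

```text
t: 10.15
tool_pos: [0.58, -0.0938, 0.0759]
orientation: [-1.763, -2.599, 0.002]
force: [-6.4, -2.0, 7.7]
opening: 0.0095
gripper_force: 30.0
```

View pics/t4.png

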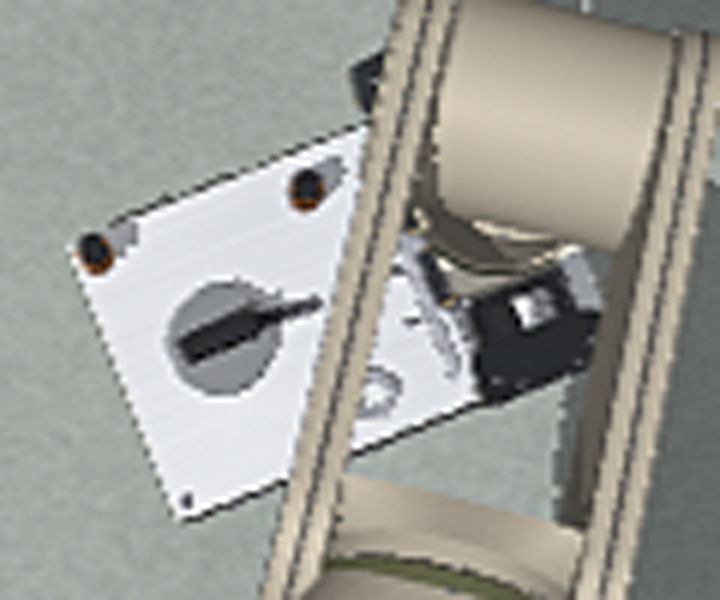

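The top view shows bar (220,330), nose and mark (310,303) on one line. I check that the hold is steady before handing in.

Call:
arm_command(
  deltas=[
    [[0, 0, 0, 0, 0, 0], [0, 0, 0, 0, 0, 0], [0, 0, 0, 0, 0, 0], [0, 0, 0, 0, 0, 0], [0, 0, 0, 0, 0, 0], [0, 0, 0, 0, 0, 0], [0, 0, 0, 0, 0, 0], [0, 0, 0, 0, 0, 0], [0, 0, 0, 0, 0, 0], [0, 0, 0, 0, 0, 0], [0, 0, 0, 0, 0, 0], [0, 0, 0, 0, 0, 0]],
  ],
)

```text
t: 11.15
tool_pos: [0.58, -0.0938, 0.0759]
orientation: [-1.763, -2.599, 0.002]
force: [-5.8, -2.0, 6.6]
opening: 0.0099
gripper_force: 30.0
```

Steady, so I hand it in.

```bash
python3 -c "
from plant import ticket
print(ticket.close_job())"
```

```text
the job is handed in; nothing more can be done
None
```

I turned the barrel until its nose faced the index mark with the shutter still shut, then slid the shutter to about half travel (about 30 mm, 6 N) and handed the job in at 11 s with the tab still gripped.

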